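Offer up a hinge leaf to the jamb

TASK

Dry-fit the hinge: one of the two short upright wooden stiles carries the hinge leaf with a single barrel, the one that fits between the two barrels on the jamb block. Pick that stile up and bring its barrel into the gap, upright and without forcing it, so that the three holes line up well enough for the 8 mm hinge pin to drop through from above, and leave everything else where it stands. Finish while still holding it there in the gripper, hanging clear of the bench and not touching the jamb block or its barrels; do not put it down or let go.

Things in the scene. Friction and masses are not known exactly. Their poses are not given: they have to be found in the camera images.
- single_stile_mid (a point): Centre of the stile to be fitted: a loose pale wood block 50 (x) x 30 (y) x 130 mm high (z up), about 0.25 kg, standing on the bench; this point is 65 mm above its underside. x points to the edge from which its single barrel sticks out, y out of the face with the steel leaf (4 mm thick, 3 to 81 mm above the underside). The top 45 mm is bare: grip across the 30 or 50 mm.
- leaf_hole (a point): Middle of the hole of that stile's single barrel: steel tube, 24 mm outside, 24 mm high, hole 12 mm, axis along z (axes as the stile's). Fixed to the stile at x = +42, y = +17 mm from its centre line, 42 mm above its underside (23 mm below its centre).
- jamb_gap (a point): Target for leaf_hole: on the hole axis of the jamb's two barrels (24 mm tube, 12 mm holes), half-way between, 62 mm above the bench. Barrels fill 22-46 and 78-102 mm above the bench: a 32 mm gap. z up, x level from barrels to jamb block, y out of its leaf face. Stile x, y equal to these = hinge open flat; other opening angles will do if nothing touches.
- jamb: Jamb block, fixed: upright brown wood 60 (x) x 30 (y) mm, top 105 mm above the bench, on a plywood foot 12 mm thick (x -30 to +60, y -48 to +48 mm). Origin on the bench under the block's middle. Its two barrels stick out at the -x edge, towards the robot, axis at x = -47, y = +17 mm. A spare hinge pin stands fixed in the foot behind the block.
- twin_stile_mid (a point): Centre of the other stile, which does not fit and is left alone: the same wooden block (50 x 30 x 130 mm, axes alike), but its leaf carries two barrels, like the jamb's. This point is 65 mm above its underside.
- near_cup: A turned wooden cup, 52 mm across and 50 mm high, standing on the bench; bystander. Origin at the centre of its underside.
- far_cup: A turned wooden cup, 53 mm across and 60 mm high, standing on the bench; bystander. Origin at the centre of its underside.
- sander: A sanding block, 112 x 123 x 35 mm over all, lying on the bench; bystander. Origin at the centre of its underside.
Things that resemble listed ones, but are neither listed nor needed, are in the scene too. What is shaped like the part that bears single_stile_mid but yellow is not meant.

How it is judged:
On the way:
1. the single-barrel stile is lifted off the bench in the gripper (height (world z) of single_stile_mid above 0.075 m and contact force between single_stile and the fingers above 1 N), for 0.2 s.
At the end, for the whole second after the job is handed in: Through the last second the gripper holds the single-barrel stile still, its hole within 4 mm sideways of the axis of the jamb's barrels and within 4 mm of the middle of the gap in height, the hole axes parallel within 0.07 rad, and it does not lean on the jamb or its barrels (under 0.5 N) (horizontal distance between leaf_hole and jamb_gap below 0.004 m and z of leaf_hole in the frame of jamb_gap between -0.004 and 0.004 m and angle between the z axis of leaf_hole and the z axis of jamb_gap, either way round below 0.07 rad and contact force between single_stile and the fingers above 1 N and contact force between single_stile and jamb below 0.5 N and linear speed of single_stile below 0.02 m/s); the arm keeps its last pose, push and grip.
It fails at once if the stile is forced against the jamb block or its barrels (over 20 N) (contact force between single_stile and jamb above 20 N).
It fails at once if the other stile is moved by more than 30 mm or knocked over (distance of twin_stile_mid from where it was at the start of the episode above 0.03 m or angle between twin_stile_mid's own z axis and vertical above 0.3 rad).
It fails at once if a bystander is moved by more than 30 mm (distance of any of near_cup, far_cup, sander from where it was at the start of the episode above 0.03 m).
It also fails if it takes over 42 s, if anything falls off the work surface, if the arm or the gripper's body presses on something with over 40 N, if the wrist force passes 120 N, or if a joint passes its speed limit or range.

ROBOT

A 6-joint arm with a two-finger parallel gripper is mounted at the origin on a cart in front of the work surface, level with it; the furniture and walls round the work are solid. World frame = base frame: x ahead of the robot, y to its left, z up, the work surface at z = 0. Lengths are in m, angles in rad, forces in N, time in s.
With the tool pointing down it reaches from about 0.325 to 0.775 m from the base axis. Payload 5.5 kg.
Tool frame: the origin (TCP) lies midway between the tips of the shut fingers; the grasp point (between the pads) lies 19 mm behind it; z points along the fingers, y is the line along which they close (so a half turn about z gives the same grasp; the last joint's range is limited). The gripper opens to 88 mm and grips with 3 to 60 N. Pads are 20 mm wide; open, the fingers measure 115 mm over their backs; the gripper's body (75 mm by 178 mm) begins 61 mm behind the grasp point.
Start: joints at [-0.057, 0.091, 1.231, -0, 1.82, -0.057], TCP at [0.6, -0, 0.223] pointing down, gripper open.
Joint ranges: [-2.87, 2.87], [-0.86, 2.18], [0.17, 2.46], [-1.51, 4.65], [0.06, 2.69], [-2.65, 2.65]. Speed limits (rad/s): [2.57, 2.57, 3.01, 3.14, 3.14, 3.14].

INTERFACE

Orientations are given as a 3x3 rotation matrix whose columns are the frame's x, y, z axes.
In Python, from plant import ctrl, capture, camera_model gives the robot as it stands.
- The arm moves only by the tool jog_arm, never from a script. Its argument "series" is text: rows parted by semicolons, each of 7 numbers parted by spaces: the turn, a rotation vector about the tool's x, y, z in rad, then the shift along the tool's x, y, z in mm, then the finger opening in mm, from 0 to 87.8. In form: rx ry rz tx ty tz gripper; .... A call has 1 to 10 rows; each row is the pose to reach, as a shift and turn from the pose commanded when the call began, along the tool's axes at that moment; what a row does not reach only later rows make up. A row lasts 1/10 s, in which the tool goes at most 50 mm and 8.59 degrees, less where a joint would pass 70% of its speed; a pose out of reach is approached as far as the arm can. A call with a gripper value outside its range is refused whole. The fingers move at their own pace and stop on an object; "squeeze" is the grip in N (left out, the last holds). Time passes only in rows, so rows that repeat a pose let the fingers close. It gives the time, the measured TCP pose, the force, the opening and the grip force at its end, in the units of the state.
- ctrl.read_state(): the state, without advancing time (a new reading comes with each control period).
- capture(name): name is "scene" or "side" or "wrist"; returns (picture, depth): 400x640x3 uint8, blue, green, red; 400x640 float32, m along the optical axis (not along the pixel's ray), 0 where there is no reading.
- camera_model(name): a dict with "fx", "fy", "cx", "cy" (pixels), "world_from_camera" (4x4, takes a point from camera to world coordinates). Camera axes: x right, y down, z forward; pixel columns grow to the right and rows downward; lengths in m; the calibration is good to about 2 mm. A picture is of the moment at which its call begins: read the wrist's pose just before it. camera_model takes no time and is no camera call; for the wrist camera it gives the pose at the moment of the call.
- ctrl.close_job(): hands the job in; it is judged then, once.
The state is a dict: "clock": time; "joints": joint angles; "joint_velocities": joint speeds; "tau": joint torques, N m; "position": TCP position; "eef_rot": TCP orientation; "contact_force": force on the tool from outside, world axes, zero at the start; "moment": the same for the moment, N m; "finger_gap": opening from 0.0 (shut) to 1.0 (fully open); "grip_force": force on a finger pad.
Only numpy, scipy, OpenCV 4.12 (cv2) and the standard library are available. Lean on these libraries where they do the work, as an engineer would, in place of code of your own. Each camera call takes 0.05 s, during which the arm holds its last target. There are 200 camera calls.

## Working session

There is one attempt and no reset: what is moved stays moved. The work goes in short steps, Python scripts to look and compute and a tool call to move; the robot and the scene stay as the last step left them, time stands still between calls to the robot, and variables do not carry over. Pictures are saved under pics/ and viewed, at most 10 in all, crops included, and the job is handed in when it is done.

Besides the shell and the picture viewer there is one more tool, called as name(argument=value, ...), one argument or row to a line, values as JSON. jog_arm: Moves the arm, as the interface text tells. Its arguments: {"type":"object","properties":{"series":{"type":"string"},"squeeze":{"type":"number"}},"required":["series"]}

```bash
ls; mkdir -p pics
cat > h.py <<'E'
import numpy as np, cv2
from plant import ctrl, capture, camera_model
def grab(n):
    m=camera_model(n); im,d=capture(n); np.savez('last_%s.npz'%n,im=im,d=d,**m); return im,d,m
def load(n):
    z=np.load('last_%s.npz'%n); return z['im'],z['d'],z
def cloud(d,m):
    v,u=np.mgrid[0:d.shape[0],0:d.shape[1]]
    P=np.stack([(u-m['cx'])/m['fx']*d,(v-m['cy'])/m['fy']*d,d],-1)
    T=np.array(m['world_from_camera']); P=P@T[:3,:3].T+T[:3,3]; P[d==0]=np.nan; return P
def ray(u,v,m,z):
    T=np.array(m['world_from_camera']); r=T[:3,:3]@np.array([(u-m['cx'])/m['fx'],(v-m['cy'])/m['fy'],1.]); o=T[:3,3]
    return o+r*(z-o[2])/r[2]
E
python3 - <<'E'
from h import *
for n in ['scene','side']:
    im,d,m=grab(n); cv2.imwrite('pics/%s0.png'%n,im); print(n,np.round(m['world_from_camera'],3).tolist(),m['fx'])
print(ctrl.read_state())
E
```

```text
pics
scene [[0.742, -0.52, 0.424, -0.112], [-0.671, -0.56, 0.486, -0.691], [-0.015, -0.645, -0.764, 1.178], [0.0, 0.0, 0.0, 1.0]] 459.09909541126785
side [[-1.0, 0.011, -0.021, 0.516], [0.023, 0.585, -0.81, 0.773], [0.003, -0.811, -0.585, 0.644], [0.0, 0.0, 0.0, 1.0]] 414.50419304280535
{'clock': 0.1, 'joints': array([-5.67153000e-02,  9.18427025e-02,  1.23175470e+00, -6.92236288e-06,
        1.81978037e+00, -5.67182838e-02]), 'joint_velocities': array([ 0.00096996, -0.00215789, -0.00386835, -0.00094318,  0.00107087,
       -0.00051839]), 'tau': array([ 2.46603209e-03, -4.47854412e+01, -4.07573140e+01,  6.99365954e-02,
        2.83264846e-02, -6.35370566e-05]), 'position': array([5.99746132e-01, 1.10877296e-06, 2.21590614e-01]), 'eef_rot': array([[-1.19972192e-06,  9.99998411e-01, -1.78262781e-03],
       [ 9.99999996e-01,  1.36816657e-06,  9.44911093e-05],
       [ 9.44933980e-05, -1.78262769e-03, -9.99998407e-01]]), 'contact_force': array([-0.63915923, -0.47283964, -0.44217403]), 'moment': array([ 0.06101326, -0.0192515 , -0.02861688]), 'grip_force': 0.0, 'finger_gap': 0.9999201355633526}
```

View pics/scene0.png

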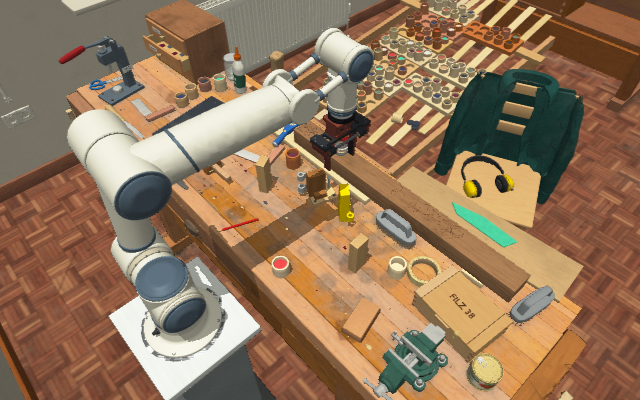

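View pics/side0.png

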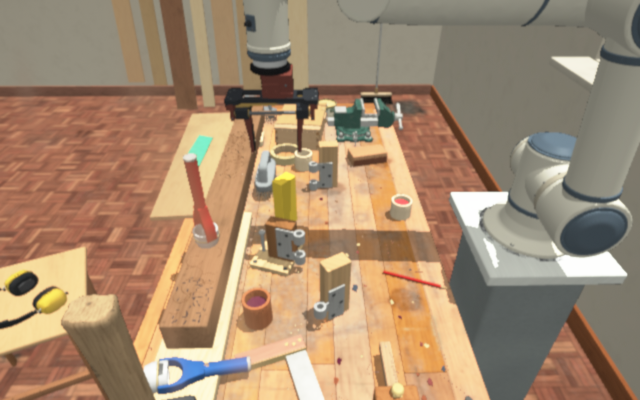

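The scene view shows the two pale stiles at (263,173) and (357,252), the jamb at (317,183) and the yellow decoy at (345,203). In the side view, the left stile (335,285) has one barrel at (320,308), so it is the target. The stile at (327,165) has two barrels, and the jamb (283,240) has its barrels at (299,232) and (299,258).

Run:
```python
from h import *
im,d,m=load('side'); P=cloud(d,m)
c=cv2.resize(im[210:330,240:360],None,fx=5,fy=5,interpolation=cv2.INTER_CUBIC); cv2.imwrite('pics/crop1.png',c)
def box(n,u0,u1,v0,v1,zmin,zmax):
    im,d,m=load(n);P=cloud(d,m)[v0:v1,u0:u1].reshape(-1,3)
    k=(P[:,2]>zmin)&(P[:,2]<zmax); Q=P[k]
    if len(Q)<8: print(n,'few',len(Q));return
    Q=Q[np.all(abs(Q-np.median(Q,0))<.05,axis=1)]
    r=cv2.minAreaRect((Q[:,:2]*1000).astype(np.float32)); print(n,len(Q),'z med',np.round(np.median(Q[:,2]),4),'rect',np.round(r[0],1),np.round(r[1],1),round(r[2],1))
for n,b in [('side',(312,360,245,330)),('scene',(245,285,140,200))]: print('single top');box(n,*b,.122,.14)
for n,b in [('side',(262,312,210,270)),('scene',(300,335,160,205))]: print('jamb top');box(n,*b,.1,.11)
for n,b in [('side',(308,345,130,195)),('scene',(340,375,225,275))]: print('twin top');box(n,*b,.122,.14)
```

```text
single top
side 414 z med 0.1293 rect [484.3 241.7] [50.7 31.5] 28.8
single top
scene 112 z med 0.1284 rect [484.4 237.9] [57.4 30.2] 32.3
jamb top
side 380 z med 0.1043 rect [578.5 106.3] [38.8 91.5] 61.4
jamb top
scene 136 z med 0.1039 rect [581.1  99.7] [36.2 84.4] 63.7
twin top
side 144 z med 0.1293 rect [ 484.9 -199. ] [50.1 30.5] 8.4
twin top
scene 179 z med 0.129 rect [ 484.2 -204.7] [54.  31.4] 3.6
```

View pics/crop1.png

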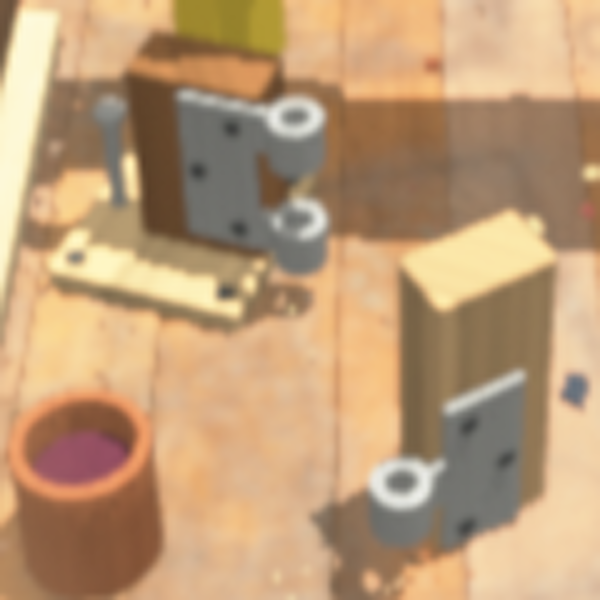

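The crop confirms it: the right-hand stile has one barrel at its lower left, and the jamb has two. The stile's yaw is about +29° and the jamb's x about -29°. I'm moving above the stile and turning the tool.

jog_arm(
  series="0 0 -1.04 240 -116 -60 87.8; 0 0 -1.04 240 -116 -60 87.8; 0 0 -1.04 240 -116 -60 87.8; 0 0 -1.04 240 -116 -60 87.8; 0 0 -1.04 240 -116 -60 87.8; 0 0 -1.04 240 -116 -60 87.8; 0 0 -1.04 240 -116 -60 87.8; 0 0 -1.04 240 -116 -60 87.8; 0 0 -1.04 240 -116 -60 87.8; 0 0 -1.04 240 -116 -60 87.8",
)

```text
clock: 1.1
position: [0.4842, 0.2394, 0.2821]
eef_rot: [[-0.86, 0.51, -0.001], [0.51, 0.86, -0.0], [0.0, -0.001, -1.0]]
contact_force: [0.5, -0.9, -0.5]
finger_gap: 1.002
grip_force: 0.0
```

jog_arm(
  series="0 0 -1.04 0 0 0 87.8; 0 0 -1.04 0 0 0 87.8; 0 0 -1.04 0 0 0 87.8; 0 0 -1.04 0 0 0 87.8; 0 0 -1.04 0 0 0 87.8; 0 0 -1.04 0 0 0 87.8; 0 0 -1.04 0 0 0 87.8; 0 0 -1.04 0 0 0 87.8; 0 0 -1.04 0 0 0 87.8; 0 0 -1.04 0 0 0 87.8",
)

```text
clock: 2.1
position: [0.4841, 0.2397, 0.2825]
eef_rot: [[-0.875, -0.484, -0.0], [-0.484, 0.875, -0.0], [0.0, 0.0, -1.0]]
contact_force: [0.0, 0.7, -0.0]
finger_gap: 1.0
grip_force: 0.0
```

Run:
```python
from h import *
s=ctrl.read_state();print(s['position'],s['eef_rot'].round(3).tolist(),s['clock'])
for n in ['wrist','side','scene']: im,d,m=grab(n); cv2.imwrite('pics/%s1.png'%n,im)
im,d,m=load('wrist');print(np.round(m['world_from_camera'],3).tolist(),m['fx'])
```

```text
[0.48414528 0.2397294  0.28250584] [[-0.875, -0.484, -0.0], [-0.484, 0.875, -0.0], [0.0, 0.0, -1.0]] 2.1
[[-0.484, 0.838, 0.253, 0.415], [0.875, 0.463, 0.138, 0.2], [-0.001, 0.288, -0.958, 0.443], [0.0, 0.0, 0.0, 1.0]] 325.0135338554051
```

View pics/wrist1.png

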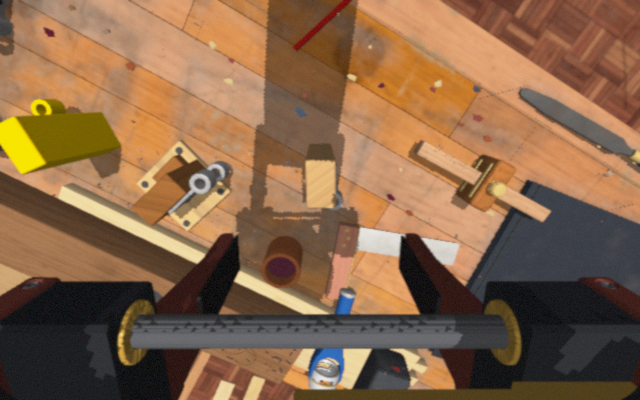

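The wrist view shows the stile top at (320,180), its barrel at (339,200), and the jamb's top barrel at (201,180) with the block at (170,195).

Run:
```python
from h import *
def rect(Q): 
    r=cv2.minAreaRect((Q[:,:2]*1000).astype(np.float32)); return np.round(r[0],1),np.round(r[1],1),round(r[2],1)
for n,bs,bj in [('wrist',(295,350,140,215),(125,240,140,230)),('side',(312,362,245,330),(255,312,205,280)),('scene',(245,285,140,200),(300,338,160,210))]:
    im,d,m=load(n);P=cloud(d,m)
    Q=P[bs[2]:bs[3],bs[0]:bs[1]].reshape(-1,3);q=Q[(Q[:,2]>.124)&(Q[:,2]<.136)&(abs(Q[:,0]-.484)<.06)];print(n,'stile',len(q),np.median(q[:,2]).round(4),*rect(q), q.mean(0).round(4))
    Q=P[bj[2]:bj[3],bj[0]:bj[1]];I=im[bj[2]:bj[3],bj[0]:bj[1]].astype(int)
    k=(Q[...,2]>.097)&(Q[...,2]<.11); br=k&(I[...,2]-I[...,0]>25); st=k&(I[...,2]-I[...,0]<15)
    print(' block',br.sum(),*rect(Q[br]),' steel',st.sum(),*rect(Q[st]))
im,d,m=load('wrist')
c=cv2.resize(im[125:235,120:360],None,fx=3.3,fy=3.3,interpolation=cv2.INTER_CUBIC);cv2.imwrite('pics/crop2.png',c)
```

```text
wrist stile 1444 0.1288 [484.3 238.6] [49.6 29.4] 29.7 [0.4833 0.2384 0.1287]
 block 1505 [592.2  97.5] [33.3 60.5] 70.9  steel 386 [572. 125.] [22.5 61.3] 82.1
side stile 390 0.1295 [484.2 241.8] [50.4 32.2] 29.6 [0.4844 0.2441 0.1292]
 block 322 [576.9 103.8] [34.3 88.7] 68.5  steel 103 [572.4 127.2] [20.8 59.5] 75.3
scene stile 108 0.1283 [483.2 237.4] [52.8 32.2] 30.5 [0.4827 0.2364 0.1285]
 block 142 [589.9  93.9] [37.8 61.3] 71.0  steel 16 [553.4 121.7] [20.1 17.4] 27.3
```

View pics/crop2.png

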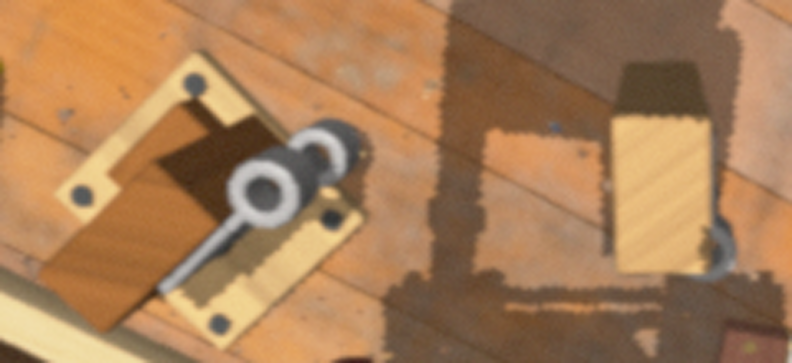

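Run:
```python
from h import *
def ring(n,b,zt):
    im,d,m=load(n);P=cloud(d,m);z=P[...,2]
    k=np.zeros(z.shape,np.uint8); k[b[2]:b[3],b[0]:b[1]]=1
    I=im.astype(int); k&=(abs(z-zt)<.006)&(abs(I[...,2]-I[...,0])<25)
    c=max(cv2.findContours(k,0,1)[0],key=cv2.contourArea); (u,v),r=cv2.minEnclosingCircle(c)
    e=cv2.fitEllipse(c); print(n,'ellipse',np.round(e,1).tolist() if 0 else e,ray(*e[0],m,zt)[:2].round(4))
    v,u=np.nonzero(k); h=cv2.convexHull(np.stack([u,v],1))
_,_,m=load('wrist'); print('jamb ring wrist click',ray(200.0,183.3,m,.102)[:2].round(4))
_,_,ms=load('side'); print('jamb ring side',ray(299,233.4,ms,.102)[:2].round(4),'single ring side',ray(320.4,306.6,ms,.054)[:2].round(4))
try: ring('side',(310,330,295,320),.054)
except Exception as e: print(e)
a=np.deg2rad(29.5);R=np.array([[np.cos(a),-np.sin(a)],[np.sin(a),np.cos(a)]])
print('pred single',np.array([484.2,239.8])+R@[42,17])
# jamb block edge direction from wrist top
im,d,m=load('wrist');P=cloud(d,m)[140:230,125:240];I=im[140:230,125:240].astype(int)
k=(P[...,2]>.1)&(P[...,2]<.109)&(I[...,2]-I[...,0]>25);k=cv2.morphologyEx(k.astype(np.uint8),cv2.MORPH_OPEN,np.ones((3,3)))>0
r=cv2.minAreaRect((P[k][:,:2]*1000).astype(np.float32));print(r)
# foot corner screws/clicks
for p in [(195,84),(83,196),(219,324),(331,218)]: print(ray(120+p[0]/3.3,125+p[1]/3.3,m,.012)[:2].round(4))
```

```text
jamb ring wrist click [0.5521 0.1285]
jamb ring side [0.552  0.1302] single ring side [0.511 0.278]
side ellipse ((321.0036315917969, 306.8614501953125), (10.019054412841797, 16.230140686035156), 58.27983856201172) [0.5099 0.2786]
pred single [512.38373871 275.27783636]
((591.7459716796875, 95.72232818603516), (29.94632339477539, 60.19659423828125), 70.52232360839844)
[0.5602 0.0677]
[0.6261 0.0444]
[0.6517 0.1155]
[0.585  0.1384]
```

jog_arm(
  series="0 0 -0.01 0 0 50 87.8; 0 0 -0.01 0 0 100 87.8; 0 0 -0.01 0 0 140 87.8; 0 0 -0.01 0 0 170 87.8; 0 0 -0.01 0 0 185 87.8; 0 0 -0.01 0 0 189 87.8; 0 0 -0.01 0 0 189 87.8",
  squeeze=40,
)

```text
clock: 2.95
position: [0.4844, 0.2402, 0.0945]
eef_rot: [[-0.868, -0.496, 0.001], [-0.496, 0.868, 0.0], [-0.001, -0.0, -1.0]]
contact_force: [-0.0, -0.1, 0.2]
finger_gap: 1.003
grip_force: 0.0
```

jog_arm(
  series="0 0 0 0 0 0 0; 0 0 0 0 0 0 0; 0 0 0 0 0 0 0; 0 0 0 0 0 0 0; 0 0 0 0 0 0 0; 0 0 0 0 0 0 0; 0 0 0 0 0 0 0; 0 0 0 0 0 0 0; 0 0 0 0 0 0 0; 0 0 0 0 0 0 0",
  squeeze=40,
)

```text
clock: 3.95
position: [0.484, 0.24, 0.0935]
eef_rot: [[-0.868, -0.496, -0.0], [-0.496, 0.868, -0.0], [0.0, 0.0, -1.0]]
contact_force: [-0.6, -0.2, 0.5]
finger_gap: 0.341
grip_force: 40.0
```

jog_arm(
  series="0 0 0 0 0 -5 0; 0 0 0 0 0 -12 0; 0 0 0 0 0 -20 0; 0 0 0 0 0 -20 0; 0 0 0 0 0 -20 0",
)

```text
clock: 4.45
position: [0.4843, 0.2401, 0.1141]
eef_rot: [[-0.868, -0.496, 0.001], [-0.496, 0.868, 0.0], [-0.001, -0.0, -1.0]]
contact_force: [0.2, -0.7, -2.1]
finger_gap: 0.341
grip_force: 40.0
```

jog_arm(
  series="0 0 0.1 8 -8 0 0; 0 0 0.22 18 -19 0 0; 0 0 0.35 28 -29 0 0; 0 0 0.48 38 -40 0 0; 0 0 0.6 48 -50 0 0; 0 0 0.7 56 -59 0 0; 0 0 0.8 64 -67 0 0; 0 0 0.86 69 -72 0 0; 0 0 0.86 69 -72 0 0; 0 0 0.86 69 -72 0 0",
)

```text
clock: 5.45
position: [0.4598, 0.1433, 0.1135]
eef_rot: [[-0.943, 0.333, -0.0], [0.333, 0.943, 0.0], [0.0, 0.0, -1.0]]
contact_force: [-0.5, -0.4, -2.3]
finger_gap: 0.338
grip_force: 40.0
```

Run:
```python
from h import *
s=ctrl.read_state();print(s['position'],s['eef_rot'].round(3).tolist(),s['clock'],s['contact_force'])
ims=[grab(n)[0] for n in ['wrist','side']]
a=cv2.resize(ims[0][100:300,170:470],None,fx=2,fy=2); b=cv2.resize(ims[1][180:300,270:420],(0,0),fx=4,fy=4,interpolation=cv2.INTER_CUBIC)
cv2.imwrite('pics/c3w.png',a);cv2.imwrite('pics/c3s.png',b)
```

```text
[0.45978333 0.14333552 0.11345813] [[-0.943, 0.333, -0.0], [0.333, 0.943, 0.0], [0.0, 0.0, -1.0]] 5.45 [-0.52058306 -0.36531168 -2.34899378]
```

View pics/c3w.png

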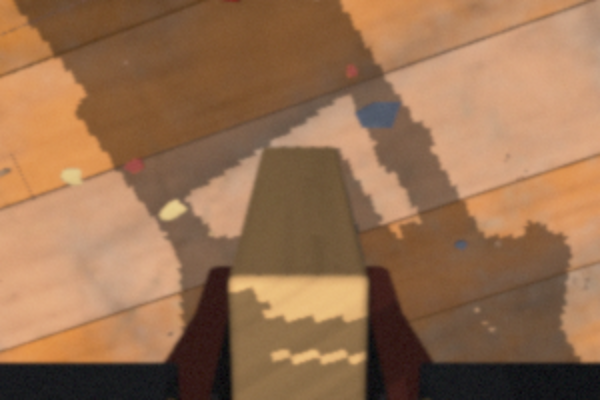

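View pics/c3s.png

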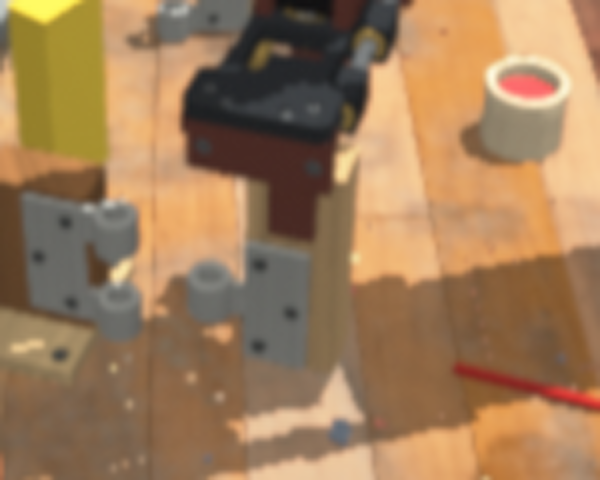

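The wrist view shows the stile square between the fingers. In the side crop it hangs upright, its barrel at crop (212,290) level with the jamb gap, whose barrels are at (114,230) and (118,312). Next I fit circles to the barrel surfaces from the side depth to get the relative offset.

```bash
cat > meas.py <<'E'
from h import *
from scipy.optimize import least_squares
im,d,m=load('side');P=cloud(d,m);I=im.astype(int);g=(abs(I[...,2]-I[...,0])<22)
def fit(c,z0,z1,lab):
    k=g&(np.hypot(P[...,0]-c[0],P[...,1]-c[1])<.017)&(P[...,2]>z0)&(P[...,2]<z1); Q=P[k]
    if len(Q)<10: print(lab,len(Q)); return
    r=least_squares(lambda p:np.hypot(Q[:,0]-p[0],Q[:,1]-p[1])-.012,c,loss='soft_l1',f_scale=.001)
    print(lab,len(Q),r.x.round(4),'rms',np.sqrt(np.mean(r.fun**2)).round(4)); return r.x
def top(c,z0,z1,lab):
    k=g&(np.hypot(P[...,0]-c[0],P[...,1]-c[1])<.0125)&(P[...,2]>z0)&(P[...,2]<z1)
    z=P[...,2][k]; print(lab,'top z',len(z),np.percentile(z,[50,80,90,97]).round(4))
s=ctrl.read_state()['position'][:2]; R=ctrl.read_state()['eef_rot']; y=R[:2,1]; x=np.array([y[1],-y[0]])
pred=s+.042*x+.017*y; print('TCP-pred single',pred.round(4))
j=np.array([.552,.1295])
fit(j,.082,.097,'jamb up');fit(j,.026,.042,'jamb low');top(j,.09,.11,'jamb');top(j,.035,.052,'jamblow')
fit(pred,.052,.07,'single');top(pred,.06,.085,'single')
E
python3 meas.py
```

```text
TCP-pred single [0.5051 0.1456]
jamb up 74 [0.5536 0.1291] rms 0.0023
jamb low 75 [0.5534 0.129 ] rms 0.0023
jamb top z 94 [0.0996 0.1017 0.102  0.1031]
jamblow top z 86 [0.0442 0.046  0.0462 0.0468]
single 89 [0.5045 0.1456] rms 0.0023
single top z 109 [0.0709 0.0737 0.0743 0.0755]
```

jog_arm(
  series="0 0 0 -8 0 0 0; 0 0 0 -17 0 0 0; 0 0 0 -26 0 0 0; 0 0 0 -33 0 0 0; 0 0 0 -39 0 0 0; 0 0 0 -44 0 0 0; 0 0 0 -48 0.5 0 0; 0 0 0 -50 0.5 0 0; 0 0 0 -51 0.5 0 0; 0 0 0 -51 0.5 0 0",
)

```text
clock: 6.55
position: [0.508, 0.1267, 0.1136]
eef_rot: [[-0.943, 0.334, -0.0], [0.334, 0.943, 0.0], [0.0, -0.0, -1.0]]
contact_force: [0.3, 0.1, -3.0]
finger_gap: 0.342
grip_force: 40.0
```

```bash
python3 - <<'E'
from h import *
s=ctrl.read_state();print(s['position'],s['contact_force'])
im=grab('side')[0]; cv2.imwrite('pics/c4s.png',cv2.resize(im[190:290,250:370],(0,0),fx=5,fy=5,interpolation=cv2.INTER_CUBIC))
E
sed -i "s/^s=ctrl/s=ctrl/" meas.py; python3 meas.py
```

```text
[0.50802878 0.12670264 0.11362149] [ 0.26951303  0.08721943 -2.9739541 ]
TCP-pred single [0.5532 0.1287]
jamb up 73 [0.5533 0.1294] rms 0.0023
jamb low 65 [0.5537 0.1288] rms 0.001
jamb top z 94 [0.0995 0.1017 0.1021 0.1028]
jamblow top z 53 [0.0438 0.0462 0.047  0.0512]
single 89 [0.5531 0.1283] rms 0.0016
single top z 79 [0.0706 0.0741 0.0799 0.0835]
```

View pics/c4s.png

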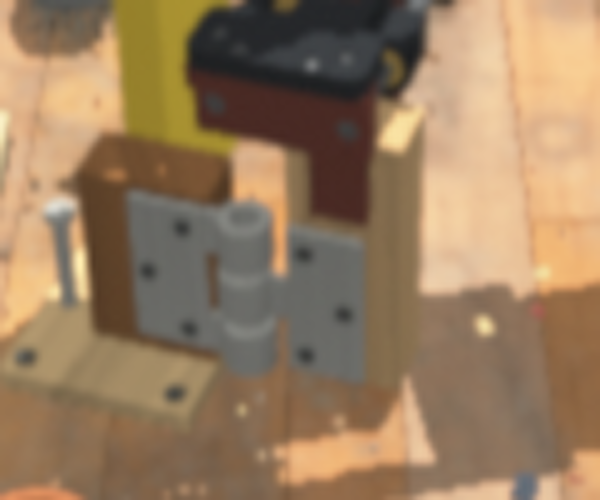

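The three barrels stack in line at crop (246,285) with even gaps, and the fits agree within about 1 mm. I'll let the arm settle, then hand the job in.

jog_arm(
  series="0 0 0 0 0 0 0; 0 0 0 0 0 0 0; 0 0 0 0 0 0 0; 0 0 0 0 0 0 0; 0 0 0 0 0 0 0",
)

```text
clock: 7.1
position: [0.508, 0.1267, 0.1136]
eef_rot: [[-0.942, 0.334, -0.0], [0.334, 0.942, -0.0], [0.0, -0.0, -1.0]]
contact_force: [-0.4, 0.5, -2.4]
finger_gap: 0.34
grip_force: 40.0
```

```bash
python3 -c "
from plant import ctrl
s=ctrl.read_state();print(s['position'],s['contact_force']);print(ctrl.close_job())"
```

```text
[0.50803693 0.12668083 0.11363516] [-0.41857127  0.48870294 -2.39580446]
the job is handed in; nothing more can be done
None
```

I handed the job in at about 7 s with the single-barrel stile still in the gripper: its barrel sits in the jamb gap, measured within about 1 mm of the jamb's hole axis, hanging upright about 20 mm clear of the bench with no sign of touching the jamb; no verdict was returned.

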